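# Pinch the reed carrier out of its clip and snap it into the inspection stand

### The job

Pinch the two yellow sprung tabs of the reed carrier together, lift it free of the blue clip and, tabs still pinched, press it gently (15 N at most) down into the grey stand's nest until it is fully home, then let go so that both tabs snap out under the nest's lips. Never force the carrier against the clip or bottom it hard in the stand, do not touch the steel reed plate, and leave everything else where it is.

Things in the scene. Friction and masses are not known exactly. Their poses are not given: they have to be found in the camera images.
- carrier: Black block 30 x 18 x 46 mm (x y z) with a yellow sprung tab on its +y and -y sides (upright strips 22 mm wide in x, 8 to 55 mm over the origin, ribbed) and the steel reed on top. Origin: centre of the underside, z up. Either way round fits. 155 g in all, varies by 30 %. Starts snapped into the clip. Pinched, it passes a mouth with 1.5 mm (x) and 2 mm (y) to spare each side.
- pinch (a point): Point on the carrier midway between the tabs, 43 mm over its origin: pinch both tabs here along the carrier's y. 40 mm over both tabs' outer faces when out, 30 mm when fully pinched. The tabs reach 12 mm above and 21 mm below this point clear of the clip.
- tab_a (a joint): Tab on the carrier's +y side: m pushed inward, 0 out to 0.005 fully pinched (hard stop); spring 2.4 N out, 8.4 N fully in. A red barb on its outer face, 8 to 14 mm over the carrier's origin, sticks out 4 mm (48 mm over both barbs when out, 38 mm pinched); the tab must be in by more than 0.003 for the barb to pass a lip.
- tab_b (a joint): Tab on the carrier's -y side, the same.
- reed: Upright thin steel reed plate on the carrier, 34 (x) x 2 (y) x 44 mm, from 46 to 90 mm over the carrier's origin, between the tabs; origin: centre of its lower edge. Not to be touched by the robot.
- dock: Blue fixed spring clip holding the carrier at the start, axes parallel to its own. Foot 70 x 80 x 10 mm; socket 46 (x) x 66 (y), mouth 33 (x) by 42 mm (y), 43 mm over the bench. Origin: centre of the underside, on the bench. Steel lips at the +y and -y mouth edges hold the barbs; a sprung pad pushes the carrier up against them (5 N); seated, its origin is 21 mm over the bench.
- stand: Grey fixed stand, base 100 x 100 x 10 mm. Origin: centre of the underside, on the bench. Central on it, axes parallel, an aluminium nest with brass lips at +y and -y; mouth 33 (x) by 42 mm (y). The nest's height setting differs each time and is not measured: mouth anywhere from 53 to 64 mm over the bench. It does not yield to pressing, so the end of the push must be felt.
- stand_axis (a point): Centre of the top of the stand's base, 10 mm over its origin, on the axis of the nest. Feel of the nest: the carrier's underside meets an orange sprung pad 19 mm below the mouth with 1 N, then 1.2 N per mm; 3 mm farther down (5 N) the barbs pass under the lips; 6.5 mm down (9 N) is the hard stop. Let go between these: the tabs snap out, the carrier's origin then 31 to 42 mm over the bench.
- lap_disc: Copper lapping disc lying flat, 120 mm across, 14 mm thick; origin: centre of the underside.
- knob_weight: Black bakelite knob handle on a round foot, 64 mm across, 56 mm high; origin: centre of the underside.
- valve_plate: Flat steel ring valve plate, 80 mm across, 32 mm hole, 10 mm thick; origin: centre of the underside.
- puck: Frosted glass inspection puck, 48 mm across, 16 mm high; origin: centre of the underside.
- straightedge: Steel straightedge lying flat along its y, 30 x 250 x 6 mm; origin: centre of the underside.
- paste_jar: Closed green paste jar, 56 mm across, 60 mm high; origin: centre of the underside.
- brush: Brush lying along its x, 160 mm long; origin: under its middle.

How it is judged:
On the way, in this order (a step that is already met when the one before it is completed fails the run):
1. both tabs are pinched in while the carrier is still in the clip (value of joint each of tab_a, tab_b above 0.0032 m and z of carrier in the frame of dock below 0.034 m and horizontal distance between carrier and dock below 0.006 m), for 0.1 s.
2. the carrier is lifted clear of the clip (z of carrier in the frame of dock above 0.06 m), for 0.1 s.
3. the carrier is down in the stand's nest, tabs still pinched (value of joint each of tab_a, tab_b above 0.0027 m and horizontal distance between carrier and stand below 0.005 m and z of carrier in the frame of stand below 0.046 m), for 0.1 s.
At the end, for the whole second after the job is handed in: The carrier stands upright (within 7 degrees) and at rest in the stand's nest, within 5 mm of its centre, origin 26 to 43.5 mm over the bench, both tabs sprung out under the lips (pushed in by less than 1.5 mm) (value of joint each of tab_a, tab_b below 0.0015 m and horizontal distance between carrier and stand below 0.005 m and z of carrier in the frame of stand between 0.026 and 0.0435 m and angle between carrier's own z axis and vertical below 0.12 rad and angle between the y axis of carrier and the y axis of stand, either way round below 0.15 rad and linear speed of carrier below 0.02 m/s); the robot touches nothing.
It fails at once if the carrier is forced against the clip (over 25 N) (contact force between carrier and dock above 25 N).
It fails at once if the carrier is forced against the stand (over 16 N) (contact force between carrier and stand above 16 N).
It fails at once if the reed plate is touched by the robot (over 1 N) (contact force between any of the fingers, the arm and reed above 1 N).
It fails at once if a bystander is moved by more than 15 mm (distance of any of lap_disc, knob_weight, valve_plate, puck, straightedge, paste_jar, brush from where it was at the start of the episode above 0.015 m).
It also fails if it takes over 58 s, if anything falls off the work surface, if the arm or the gripper's body presses on something with over 40 N, if the wrist force passes 120 N, or if a joint passes its speed limit or range.

### The arm

A 6-joint arm with a two-finger parallel gripper is mounted at the origin on the work surface. World frame = base frame: x ahead of the robot, y to its left, z up, the work surface at z = 0. Lengths are in m, angles in rad, forces in N, time in s.
With the tool pointing down it reaches from about 0.25 to 0.725 m from the base axis. Payload 9.7 kg.
Tool frame: the origin (TCP) lies midway between the tips of the shut fingers; the grasp point (between the pads) lies 19 mm behind it; z points along the fingers, y is the line along which they close (so a half turn about z gives the same grasp; the last joint's range is limited). The gripper opens to 85 mm and grips with 20 to 120 N. Pads are 22 mm wide; open, the fingers measure 114 mm over their backs; the gripper's body (76 mm by 85 mm) begins 54 mm behind the grasp point. The pads swing forward as they close: fully open they stand 13 mm farther back than shut.
Start: joints at [-1.106, 0.087, 0.176, 1.66, 0, 1.571], TCP at [0.247, -0.492, 0.231] pointing down, gripper open.
Joint ranges: [-3.13, 3.13], [-0.85, 1.81], [-1.15, 1.24], [-2.2, 2.28], [-1.44, 1.52], [-3.14, 3.14]. Speed limits (rad/s): [2.22, 2.22, 2.57, 3.14, 3.14, 3.14].

### API

Orientations are given as a unit quaternion [w, x, y, z].
In Python, from plant import r gives the robot as it stands. The module is installed in compiled form; this text tells all that it offers.
- The arm moves only by the tool arm_command, never from a script. Its argument "deltas" is a list of rows, each an object of numbers: "dx", "dy", "dz": the shift along the world's x, y, z in m; "twist": the turn about the world's z in degrees; "grip": the closure, from 0 (fully open) to 1 (shut). In form: [{"dx": .., "dy": .., "dz": .., "twist": .., "grip": ..}, ...]. A call has 1 to 5 rows; each row is the pose to reach, as a shift and turn from the pose commanded when the call began; what a row does not reach only later rows make up. A row lasts 1/8 s, in which the tool goes at most 62.5 mm and 10.7 degrees, less where a joint would pass 70% of its speed; a pose out of reach is approached as far as the arm can. A call with a gripper value outside its range is refused whole. The fingers move at their own pace and stop on an object; the grip force is fixed at half the most. Time passes only in rows, so rows that repeat a pose let the fingers close. It gives the time, the measured TCP pose, the force, the opening and the grip force at its end, in the units of the state.
- r.get_state(): the state, without advancing time (a new reading comes with each control period).
- r.camera(name): name is "scene" or "top"; returns a dict with "pixels" (384x512x3 uint8, blue, green, red), "K" (3x3 intrinsics, pixels), "pose" (4x4, takes a point from camera to world coordinates). Camera axes: x right, y down, z forward; pixel columns grow to the right and rows downward; lengths in m; the calibration is good to about 2 mm. A picture is of the moment at which its call begins. There is no depth.
- r.job_done(): hands the job in; it is judged then, once.
The state is a dict: "t": time; "qpos": joint angles; "qd": joint speeds; "joint_torque": joint torques, N m; "eef_pos": TCP position; "tool_rot": TCP orientation; "force": force on the tool from outside, world axes, zero at the start; "moment": the same for the moment, N m; "opening": finger opening in m; "finger_force": force on a finger pad.
Only numpy, scipy, OpenCV 4.12 (cv2) and the standard library are available. Lean on these libraries where they do the work, as an engineer would, in place of code of your own. Each camera call takes 0.05 s, during which the arm holds its last target. There are 200 camera calls.

## Working session

There is one attempt and no reset: what is moved stays moved. The work goes in short steps, Python scripts to look and compute and a tool call to move; the robot and the scene stay as the last step left them, time stands still between calls to the robot, and variables do not carry over. Pictures are saved under pics/ and viewed, at most 10 in all, crops included, and the job is handed in when it is done.

Besides the shell and the picture viewer there is one more tool, called after "Emit:" as name(argument=value, ...) on one line, values as JSON. arm_command: Moves the arm, as the interface text tells. Its arguments: {"type":"object","properties":{"deltas":{"type":"array"}},"required":["deltas"]}

```bash
mkdir -p pics; cat > h.py <<'E'
import numpy as np, cv2
from plant import r
def ray(c,u,v):
    d=c['pose'][:3,:3]@np.linalg.inv(c['K'])@[u,v,1]; return c['pose'][:3,3],d/np.linalg.norm(d)
def onz(c,u,v,z):
    o,d=ray(c,u,v); return o+d*(z-o[2])/d[2]
def proj(c,p):
    q=np.linalg.inv(c['pose'])@np.append(p,1); q=c['K']@q[:3]; return q[:2]/q[2]
def tri(*rs):
    A=sum(np.eye(3)-np.outer(d,d) for o,d in rs); b=sum((np.eye(3)-np.outer(d,d))@o for o,d in rs)
    p=np.linalg.solve(A,b); return p,[float(np.linalg.norm(np.cross(p-o,d))) for o,d in rs]
E
python3 - <<'E'
from h import *
import pickle
C={n:r.camera(n) for n in('scene','top')}
pickle.dump(C,open('c0.pkl','wb'))
for n in C: cv2.imwrite(f'pics/{n}0.png',cv2.resize(C[n]['pixels'],(800,600),interpolation=cv2.INTER_CUBIC)); print(n,C[n]['pose'].round(3),C[n]['K'].round(1))
s=r.get_state(); print({k:np.round(v,4) for k,v in s.items()})
E
```

```text
scene [[-0.506  0.715 -0.483  1.106]
 [ 0.863  0.411 -0.296  0.335]
 [-0.013 -0.566 -0.824  1.027]
 [ 0.     0.     0.     1.   ]] [[449.3   0.  249.5]
 [  0.  449.3 185.5]
 [  0.    0.    1. ]]
top [[ 0.016 -0.983  0.185  0.288]
 [-1.    -0.019 -0.011  0.007]
 [ 0.014 -0.185 -0.983  1.522]
 [ 0.     0.     0.     1.   ]] [[497.8   0.  256.4]
 [  0.  497.8 188.8]
 [  0.    0.    1. ]]
{'t': np.float64(0.1), 'qpos': array([-1.1060e+00,  8.7400e-02,  1.7520e-01,  1.6598e+00,  1.0000e-04,
        1.5708e+00]), 'qd': array([-0.0005, -0.004 , -0.0004,  0.0002, -0.0004,  0.0013]), 'joint_torque': array([-7.00000e-04, -5.21561e+01,  4.65652e+01,  1.60000e-02,
       -0.00000e+00,  1.00000e-04]), 'eef_pos': array([ 0.2465, -0.4915,  0.2307]), 'tool_rot': array([-6.000e-04,  9.731e-01,  2.303e-01, -1.000e-04]), 'force': array([ 0.26  ,  0.4957, -0.1051]), 'moment': array([ 0.033 , -0.0326, -0.0602]), 'finger_force': np.float64(0.0), 'opening': np.float64(0.0854)}
```

View pics/scene0.png

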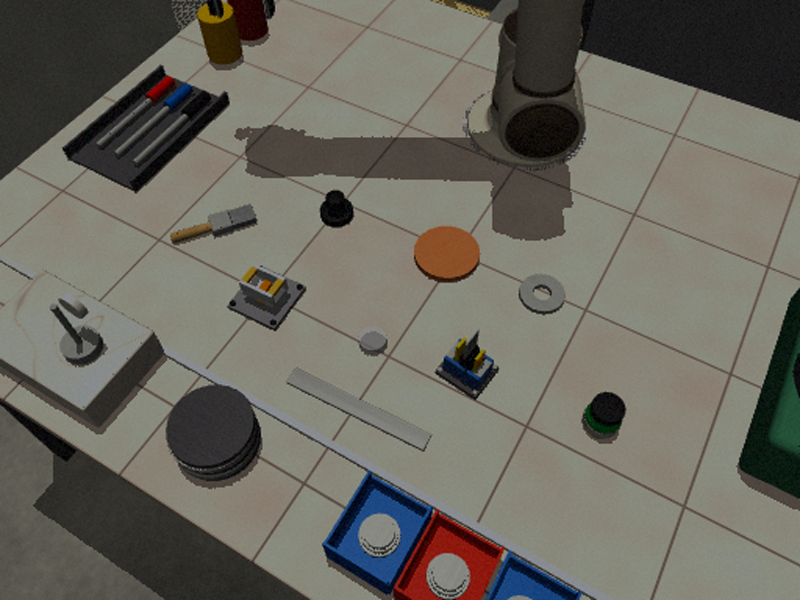

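View pics/top0.png

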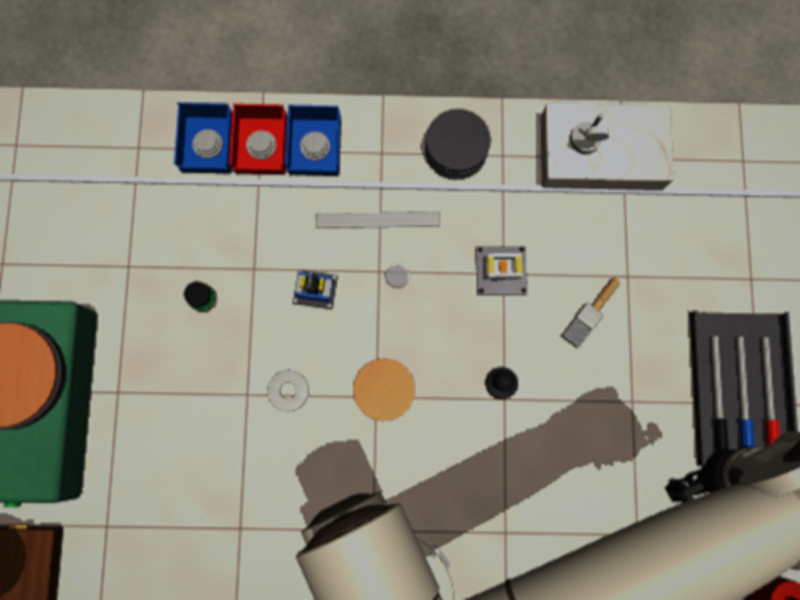

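The scene view shows the stand at about (267,295) and the dock with carrier at about (468,365). The top view has the dock at (316,288) and the stand at (501,270). I'll zoom in on both.

```bash
python3 - <<'E'
from h import *
import pickle
C=pickle.load(open('c0.pkl','rb'))
def crop(n,u,v,w=50,h=38):
    return cv2.resize(C[n]['pixels'][v-h//2:v+h//2,u-w//2:u+w//2],(400,304),interpolation=cv2.INTER_NEAREST)
# top-left px: origins printed
a=np.hstack([crop('top',202,184),crop('top',321,173)])
b=np.hstack([crop('scene',300,230),crop('scene',171,189)])
cv2.imwrite('pics/z.png',cv2.resize(np.vstack([a,b]),(789,600),interpolation=cv2.INTER_NEAREST))
E
```

```text
(no output)
```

View pics/z.png

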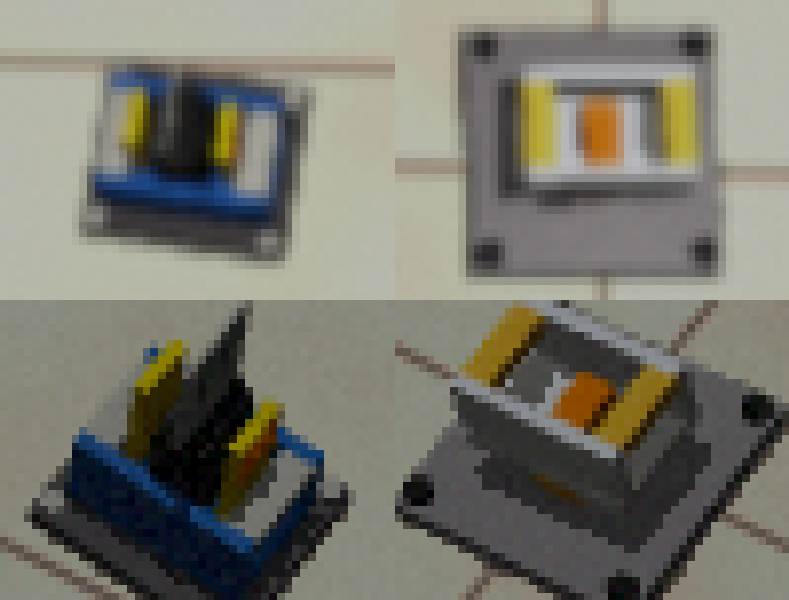

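In the crops, top-left is the dock seen from above, with yaw about -8 deg and the +y tab at left. The stand's mouth is centred near (608,122) in the crop, yaw about 0. The scene crops show the same corners. I'll fit poses from the clicked corners and check them with an overlay.

```bash
cat > fit.py <<'E'
from h import *
import pickle
from scipy.optimize import least_squares
C=pickle.load(open('c0.pkl','rb'))
O={'td':('top',0,0,177,165),'ts':('top',394.5,0,296,154),'sd':('scene',0,300,275,211),'ss':('scene',394.5,300,146,170)}
def px(k,x,y):
    n,X,Y,u,v=O[k]; return n,np.array([(x-X)/7.89-.5+u,(y-Y)/7.895-.5+v])
def W(p,q):
    c,s=np.cos(p[2]),np.sin(p[2]); return np.array([p[0]+c*q[0]-s*q[1],p[1]+s*q[0]+c*q[1],q[2]])
D=[('td',80,236,-35,40,10),('td',284,264,-35,-40,10),('td',314,88,35,-40,10),('td',110,66,23,33,43),('td',288,90,23,-33,43),
('sd',28,512,35,-40,10),('sd',350,492,-35,40,10),('sd',76,435,23,-33,43),('sd',248,550,23,33,43),('sd',322,455,-23,33,43)]
S=[('ts',460,28,50,50,10),('ts',715,28,50,-50,10),('ts',718,275,-50,-50,10),('ts',467,275,-50,50,10),('ss',397,500,50,-50,10),('ss',787,410,-50,50,10)]
def fit(L,p0):
    def f(p):
        o=[]
        for k,x,y,*q in L:
            n,m=px(k,x,y); o+=list(proj(C[n],W(p,np.array(q)/1e3))-m)
        return np.array(o)
    s=least_squares(f,p0,loss='soft_l1'); return s.x,f(s.x).reshape(-1,2)
E
cat > run.py <<'E'
from fit import *
np.set_printoptions(suppress=True)
pd,rd=fit(D,[.5,.15,-.14]); ps,rs=fit(S,[.5,-.19,0])
print(pd,np.degrees(pd[2])); print(rd.round(1).tolist()); print(ps,np.degrees(ps[2])); print(rs.round(1).tolist())
for nm,t,s in [('++',(522,64),(622,458)),('+-',(702,66),(452,387)),('-+',(522,190),(683,375))]:
    print(nm,tri(ray(C['top'],*px('ts',*t)[1]),ray(C['scene'],*px('ss',*s)[1])))
def box(n,p,a,b,z,col,I):
    q=[proj(C[n],W(p,np.array([x,y,z])/1e3)) for x,y in((a,b),(a,-b),(-a,-b),(-a,b))]
    cv2.polylines(I[n],[np.round((np.array(q)+.5)*8*16).astype(np.int32)],True,col,1,cv2.LINE_AA,4)
I={n:cv2.resize(C[n]['pixels'],None,fx=8,fy=8,interpolation=cv2.INTER_NEAREST) for n in C}
for n in C:
    for z,a,b in((10,35,40),(43,23,33),(76,11,20),(111,17,1)): box(n,pd,a,b,z,(0,0,255),I)
    for z,a,b in((10,50,50),(58,16.5,21)): box(n,ps,a,b,z,(0,0,255),I)
cr=lambda n,u,v:I[n][(v-19)*8:(v+19)*8,(u-25)*8:(u+25)*8]
cv2.imwrite('pics/ov.png',cv2.resize(np.vstack([np.hstack([cr('top',202,184),cr('top',321,173)]),np.hstack([cr('scene',300,230),cr('scene',171,189)])]),(789,600)))
E
python3 run.py
```

```text
[ 0.58197353  0.15820135 -0.12815769] -7.342894619856812
[[0.7, -0.5], [0.5, -0.2], [0.3, 0.0], [1.0, 0.9], [-0.0, 1.0], [0.1, -0.2], [0.9, -0.2], [-0.3, 1.4], [0.0, 1.3], [0.9, 0.1]]
[ 0.62779873 -0.20897726  0.0145733 ] 0.8349884724029052
[[0.4, -0.2], [-0.1, 0.0], [0.5, 0.1], [0.0, -0.1], [-0.2, 0.3], [1.4, -0.0]]
++ (array([ 0.64920376, -0.17462621,  0.06180108]), [0.0005582278516410937, 0.0005582278516410826])
+- (array([ 0.65131144, -0.24471895,  0.05538659]), [0.0006435639316407206, 0.0006435639316406609])
-+ (array([ 0.60437232, -0.17915208,  0.05010437]), [0.003170770446162668, 0.003170770446162794])
```

View pics/ov.png

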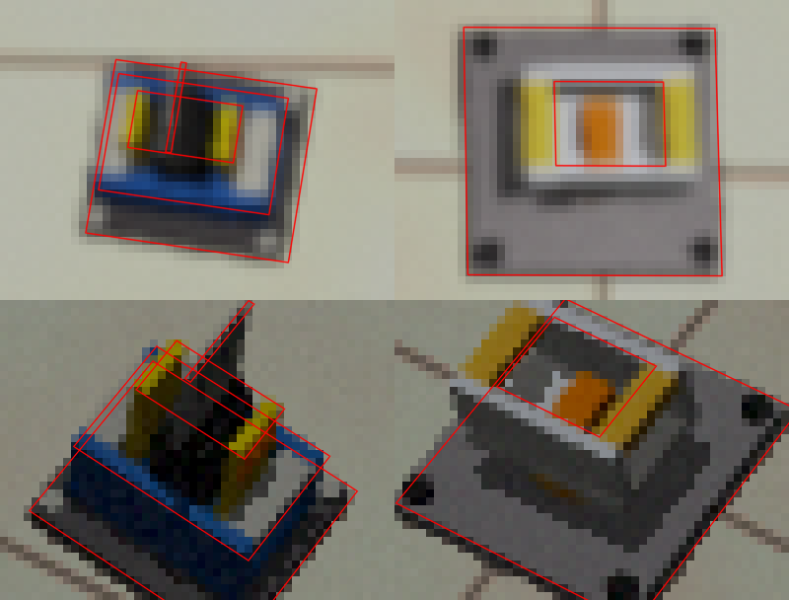

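Dock/carrier: about (0.582, 0.159), yaw -7.3°. Stand: about (0.628, -0.209), yaw 0.8°. The overlay fits within about 1 raw pixel. The first move also tests the wrist's turning sign.

Emit:
arm_command(deltas=[{"dx": 0.02,"dy": 0.045,"dz": 0.01,"twist": -5},{"dx": 0.045,"dy": 0.09,"dz": 0.02,"twist": -10},{"dx": 0.07,"dy": 0.14,"dz": 0.02,"twist": -15},{"dx": 0.095,"dy": 0.19,"dz": 0.02,"twist": -20},{"dx": 0.12,"dy": 0.235,"dz": 0.02,"twist": -25}])

```text
$.deltas[0]: bad value
```

```bash
python3 -c "
from h import *
s=r.get_state();print(s['qpos'],s['eef_pos'],s['tool_rot'],s['t'])"
```

```text
[-1.10598987e+00  8.73913248e-02  1.75202733e-01  1.65980296e+00
  5.10658315e-05  1.57078375e+00] [ 0.24645557 -0.49145395  0.23065607] [-5.87427761e-04  9.73114082e-01  2.30322871e-01 -1.12790099e-04] 0.1
```

All fields are required.

Emit:
arm_command(deltas=[{"dx": 0.02,"dy": 0.045,"dz": 0.01,"twist": -5,"grip": 0},{"dx": 0.045,"dy": 0.09,"dz": 0.02,"twist": -10,"grip": 0},{"dx": 0.07,"dy": 0.14,"dz": 0.02,"twist": -15,"grip": 0},{"dx": 0.095,"dy": 0.19,"dz": 0.02,"twist": -20,"grip": 0},{"dx": 0.12,"dy": 0.235,"dz": 0.02,"twist": -25,"grip": 0}])

```text
t: 0.72
eef_pos: [0.3669, -0.2549, 0.2511]
tool_rot: [-0.0, 1.0, 0.013, -0.0]
force: [-0.3, 0.2, 0.5]
opening: 0.0855
finger_force: 0.0
```

```bash
python3 -c "
from h import *
s=r.get_state();print(s['qpos'],s['eef_pos'],s['tool_rot'],s['t'])"
```

```text
[-6.07219651e-01 -1.49433871e-01 -1.55572070e-02  1.70473910e+00
  5.52508710e-05  2.50887417e+00] [ 0.36691088 -0.25490623  0.2511431 ] [-4.16880090e-05  9.99918726e-01  1.27490676e-02 -1.08505644e-05] 0.725
```

The wrist sign is negative, so the half-turned yaw (82.7°) keeps joint 6 in range for both places. That leaves +171° to turn.

Emit:
arm_command(deltas=[{"dx": 0.01,"dy": 0.02,"dz": 0,"twist": 10,"grip": 0},{"dx": 0.025,"dy": 0.045,"dz": 0,"twist": 20,"grip": 0},{"dx": 0.035,"dy": 0.07,"dz": 0,"twist": 30,"grip": 0},{"dx": 0.05,"dy": 0.095,"dz": 0,"twist": 40,"grip": 0},{"dx": 0.06,"dy": 0.12,"dz": 0,"twist": 50,"grip": 0}])

```text
t: 1.35
eef_pos: [0.4269, -0.1357, 0.2509]
tool_rot: [-0.0, 0.899, 0.438, -0.0]
force: [0.6, 0.5, 0.3]
opening: 0.0856
finger_force: 0.0
```

Emit:
arm_command(deltas=[{"dx": 0.01,"dy": 0.02,"dz": 0,"twist": 10,"grip": 0},{"dx": 0.025,"dy": 0.045,"dz": 0,"twist": 20,"grip": 0},{"dx": 0.035,"dy": 0.07,"dz": 0,"twist": 30,"grip": 0},{"dx": 0.05,"dy": 0.095,"dz": 0,"twist": 40,"grip": 0},{"dx": 0.06,"dy": 0.12,"dz": 0,"twist": 50,"grip": 0}])

```text
t: 1.98
eef_pos: [0.4869, -0.0158, 0.2508]
tool_rot: [-0.0, 0.63, 0.777, -0.0]
force: [-0.3, -0.5, -0.1]
opening: 0.0857
finger_force: 0.0
```

Emit:
arm_command(deltas=[{"dx": 0.01,"dy": 0.02,"dz": 0,"twist": 10,"grip": 0},{"dx": 0.025,"dy": 0.045,"dz": 0,"twist": 20,"grip": 0},{"dx": 0.035,"dy": 0.07,"dz": 0,"twist": 30,"grip": 0},{"dx": 0.05,"dy": 0.095,"dz": 0,"twist": 40,"grip": 0},{"dx": 0.06,"dy": 0.12,"dz": 0,"twist": 50,"grip": 0}])

```text
t: 2.6
eef_pos: [0.5469, 0.1042, 0.2507]
tool_rot: [-0.0, 0.242, 0.97, -0.0]
force: [-0.3, -0.2, 0.8]
opening: 0.0855
finger_force: 0.0
```

```bash
cat >> h.py <<'E'
def st():
    s=r.get_state(); w,x,y,z=s['tool_rot']; yaw=np.degrees(2*np.arctan2(y,x))-90
    print('t',round(float(s['t']),2),'pos',s['eef_pos'].round(4),'yaw',round((yaw+180)%360-180,2),'q6',round(float(s['qpos'][5]),2),'F',s['force'].round(1),'M',s['moment'].round(2),'open',round(float(s['opening']),4),'ff',round(float(s['finger_force']),1))
E
python3 -c "
from h import *
st()"
```

```text
t 2.6 pos [0.5469 0.1042 0.2507] yaw 61.96 q6 0.68 F [-0.3 -0.2  0.8] M [-0.02 -0.01  0.04] open 0.0855 ff 0.0
```

Emit:
arm_command(deltas=[{"dx": 0.018,"dy": 0.03,"dz": 0,"twist": 10,"grip": 0},{"dx": 0.035,"dy": 0.0548,"dz": -0.03,"twist": 20.7,"grip": 0},{"dx": 0.035,"dy": 0.0548,"dz": -0.06,"twist": 20.7,"grip": 0},{"dx": 0.035,"dy": 0.0548,"dz": -0.06,"twist": 20.7,"grip": 0}])

```text
t: 3.1
eef_pos: [0.5803, 0.1581, 0.1884]
tool_rot: [-0.002, 0.067, 0.998, -0.001]
force: [-0.6, 0.1, -0.7]
opening: 0.0856
finger_force: 0.0
```

```bash
python3 - <<'E'
from h import *
st()
for k in range(1):
    c={n:r.camera(n) for n in('scene','top')}
p=r.get_state()['eef_pos']
I=[]
for n in c:
    u,v=proj(c[n],[.582,.159,.12]).round().astype(int); print(n,u-38,v-36)
    I.append(cv2.resize(c[n]['pixels'][v-36:v+36,u-38:u+38],None,fx=5.2,fy=5.2,interpolation=cv2.INTER_NEAREST))
cv2.imwrite('pics/hov.png',np.hstack(I))
E
```

```text
t 3.1 pos [0.5803 0.1581 0.1884] yaw 82.35 q6 0.4 F [-0.6  0.1 -0.7] M [-0.02 -0.03  0.02] open 0.0856 ff 0.0
scene 265 178
top 160 141
```

View pics/hov.png

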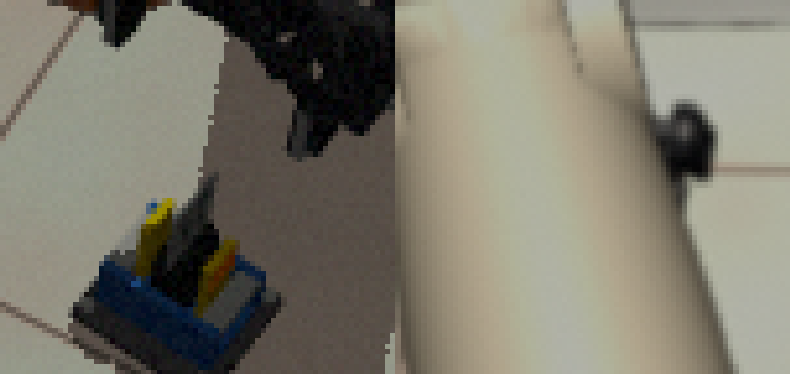

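The scene view shows the gripper above the carrier with the fingers straddling it; the arm hides the top view. Descending.

Emit:
arm_command(deltas=[{"dx": 0,"dy": 0,"dz": -0.04,"twist": 0,"grip": 0},{"dx": 0,"dy": 0,"dz": -0.08,"twist": 0,"grip": 0},{"dx": 0,"dy": 0,"dz": -0.12,"twist": 0,"grip": 0},{"dx": 0,"dy": 0,"dz": -0.142,"twist": 0,"grip": 0.3},{"dx": 0,"dy": 0,"dz": -0.142,"twist": 0,"grip": 0.45}])

```text
t: 3.82
eef_pos: [0.5813, 0.1577, 0.0494]
tool_rot: [-0.0, 0.067, 0.998, -0.0]
force: [0.2, -0.7, 0.8]
opening: 0.0516
finger_force: 0.0
```

```bash
python3 - <<'E'
from h import *
st()
c=r.camera('scene')
u,v=proj(c,[.582,.159,.06]).round().astype(int); print(u-33,v-25)
cv2.imwrite('pics/desc.png',cv2.resize(c['pixels'][v-25:v+25,u-33:u+33],None,fx=12,fy=12,interpolation=cv2.INTER_NEAREST))
E
```

```text
t 3.83 pos [0.5813 0.1577 0.0494] yaw 82.29 q6 0.4 F [ 0.2 -0.7  0.8] M [-0.05  0.02  0.05] open 0.0516 ff 0.0
268 201
```

View pics/desc.png

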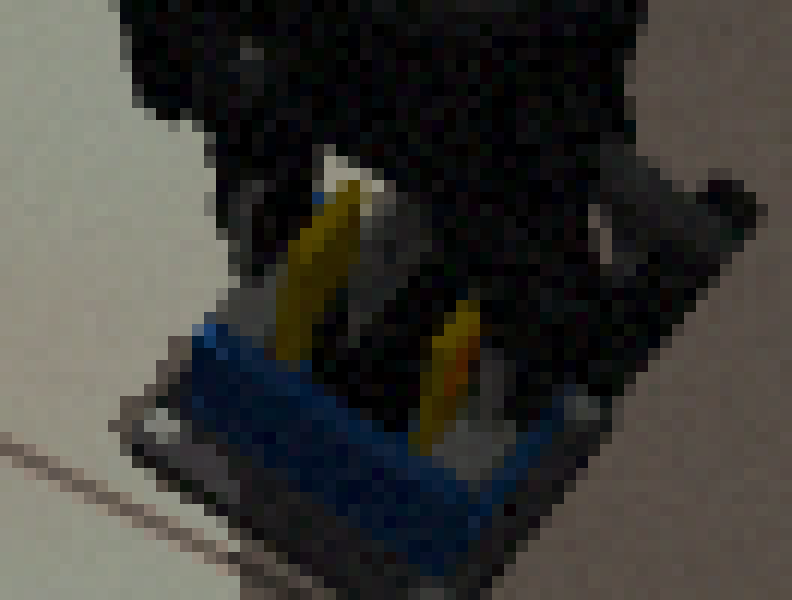

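The fingers straddle both tabs, at about (250,200) and (530,250), and the body is clear of the reed. I'll settle, then close in small steps while watching the forces.

Emit:
arm_command(deltas=[{"dx": 0.0005,"dy": 0.001,"dz": -0.003,"twist": 0.3,"grip": 0.45},{"dx": 0.0005,"dy": 0.001,"dz": -0.003,"twist": 0.3,"grip": 0.5},{"dx": 0.0005,"dy": 0.001,"dz": -0.003,"twist": 0.3,"grip": 0.53},{"dx": 0.0005,"dy": 0.001,"dz": -0.003,"twist": 0.3,"grip": 0.55},{"dx": 0.0005,"dy": 0.001,"dz": -0.003,"twist": 0.3,"grip": 0.55}])

```text
t: 4.5
eef_pos: [0.5824, 0.1592, 0.0468]
tool_rot: [0.001, 0.064, 0.998, 0.0]
force: [2.2, -1.3, 3.0]
opening: 0.0384
finger_force: 3.2
```

```bash
python3 -c "
from h import *
st()"
```

```text
t 4.5 pos [0.5824 0.1592 0.0468] yaw 82.63 q6 0.4 F [ 2.2 -1.3  3. ] M [-0.28 -0.23  0.01] open 0.0384 ff 3.2
```

Emit:
arm_command(deltas=[{"dx": 0,"dy": 0,"dz": 0,"twist": 0,"grip": 0.58},{"dx": 0,"dy": 0,"dz": 0,"twist": 0,"grip": 0.6},{"dx": 0,"dy": 0,"dz": 0,"twist": 0,"grip": 0.61},{"dx": 0,"dy": 0,"dz": 0,"twist": 0,"grip": 0.61}])

```text
t: 5.0
eef_pos: [0.5823, 0.1592, 0.0465]
tool_rot: [0.0, 0.064, 0.998, 0.0]
force: [3.0, -2.5, 4.4]
opening: 0.0339
finger_force: 6.1
```

```bash
python3 -c "
from h import *
st()"
```

```text
t 5.0 pos [0.5823 0.1592 0.0465] yaw 82.63 q6 0.4 F [ 3.  -2.5  4.4] M [-0.3  -0.61  0.04] open 0.0339 ff 6.1
```

Emit:
arm_command(deltas=[{"dx": 0.0005,"dy": -0.0008,"dz": 0.001,"twist": 0,"grip": 0.62},{"dx": 0.0005,"dy": -0.0008,"dz": 0.001,"twist": 0,"grip": 0.63},{"dx": 0.0005,"dy": -0.0008,"dz": 0.001,"twist": 0,"grip": 0.64},{"dx": 0.0005,"dy": -0.0008,"dz": 0.001,"twist": 0,"grip": 0.64}])

```text
t: 5.5
eef_pos: [0.5823, 0.1584, 0.0472]
tool_rot: [-0.0, 0.064, 0.998, 0.0]
force: [0.5, 0.7, 3.7]
opening: 0.0312
finger_force: 7.6
```

```bash
python3 -c "
from h import *
st()"
```

```text
t 5.5 pos [0.5823 0.1584 0.0472] yaw 82.64 q6 0.39 F [0.5 0.7 3.7] M [ 0.1  -0.06  0.01] open 0.0312 ff 7.6
```

Emit:
arm_command(deltas=[{"dx": 0,"dy": 0,"dz": 0.001,"twist": 0,"grip": 0.655},{"dx": 0,"dy": 0,"dz": 0.001,"twist": 0,"grip": 0.67},{"dx": 0,"dy": 0,"dz": 0.001,"twist": 0,"grip": 0.7},{"dx": 0,"dy": 0,"dz": 0.001,"twist": 0,"grip": 0.7}])

```text
t: 6.0
eef_pos: [0.5824, 0.1585, 0.0483]
tool_rot: [-0.0, 0.064, 0.998, 0.0]
force: [-0.8, 3.3, 3.3]
opening: 0.0267
finger_force: 41.1
```

```bash
python3 -c "
from h import *
st()"
```

```text
t 6.0 pos [0.5824 0.1585 0.0483] yaw 82.64 q6 0.39 F [-0.8  3.3  3.3] M [0.66 0.06 0.07] open 0.0267 ff 41.1
```

Emit:
arm_command(deltas=[{"dx": 0,"dy": 0,"dz": 0.003,"twist": 0,"grip": 0.7},{"dx": 0,"dy": 0,"dz": 0.006,"twist": 0,"grip": 0.7},{"dx": 0,"dy": 0,"dz": 0.01,"twist": 0,"grip": 0.7}])

```text
t: 6.38
eef_pos: [0.5821, 0.158, 0.0579]
tool_rot: [-0.001, 0.064, 0.998, -0.0]
force: [-0.3, 0.6, -0.6]
opening: 0.0264
finger_force: 40.3
```

```bash
python3 -c "
from h import *
st()"
```

```text
t 6.38 pos [0.5821 0.158  0.0579] yaw 82.62 q6 0.39 F [-0.3  0.6 -0.6] M [ 0.02 -0.01 -0.01] open 0.0264 ff 40.3
```

It lifts free. Carrying it over to the stand.

Emit:
arm_command(deltas=[{"dx": 0,"dy": 0,"dz": 0.03,"twist": 0,"grip": 0.7},{"dx": 0,"dy": 0,"dz": 0.07,"twist": 0,"grip": 0.7},{"dx": 0,"dy": 0,"dz": 0.1,"twist": 0,"grip": 0.7},{"dx": 0.003,"dy": -0.02,"dz": 0.1,"twist": 1,"grip": 0.7},{"dx": 0.008,"dy": -0.06,"dz": 0.1,"twist": 2,"grip": 0.7}])

```text
t: 7.0
eef_pos: [0.5906, 0.0985, 0.1585]
tool_rot: [0.0, 0.046, 0.999, -0.0]
force: [-0.1, -0.4, -2.1]
opening: 0.0265
finger_force: 40.4
```

Emit:
arm_command(deltas=[{"dx": 0.006,"dy": -0.045,"dz": 0,"twist": 1,"grip": 0.7},{"dx": 0.012,"dy": -0.09,"dz": 0,"twist": 2,"grip": 0.7},{"dx": 0.018,"dy": -0.135,"dz": 0,"twist": 3,"grip": 0.7},{"dx": 0.024,"dy": -0.18,"dz": 0,"twist": 4,"grip": 0.7},{"dx": 0.03,"dy": -0.225,"dz": 0,"twist": 5,"grip": 0.7}])

```text
t: 7.62
eef_pos: [0.6203, -0.1283, 0.1582]
tool_rot: [-0.0, 0.003, 1.0, -0.0]
force: [0.1, 0.2, -1.8]
opening: 0.0267
finger_force: 40.4
```

Emit:
arm_command(deltas=[{"dx": 0.004,"dy": -0.04,"dz": 0,"twist": 0.6,"grip": 0.7},{"dx": 0.008,"dy": -0.07,"dz": 0,"twist": 1.2,"grip": 0.7},{"dx": 0.008,"dy": -0.082,"dz": 0,"twist": 1.2,"grip": 0.7},{"dx": 0.008,"dy": -0.082,"dz": 0,"twist": 1.2,"grip": 0.7}])

```text
t: 8.12
eef_pos: [0.6282, -0.209, 0.1579]
tool_rot: [-0.0, -0.007, 1.0, 0.0]
force: [-0.7, -0.4, -1.4]
opening: 0.0264
finger_force: 40.4
```

```bash
python3 -c "
from h import *
st()"
```

```text
t 8.12 pos [ 0.6282 -0.209   0.1579] yaw 90.76 q6 -0.33 F [-0.7 -0.4 -1.4] M [-0.   -0.03  0.02] open 0.0264 ff 40.4
```

Emit:
arm_command(deltas=[{"dx": 0,"dy": 0,"dz": -0.03,"twist": 0,"grip": 0.7},{"dx": 0,"dy": 0,"dz": -0.06,"twist": 0,"grip": 0.7},{"dx": 0,"dy": 0,"dz": -0.06,"twist": 0,"grip": 0.7}])

```text
t: 8.5
eef_pos: [0.6272, -0.2069, 0.096]
tool_rot: [-0.002, -0.008, 1.0, 0.001]
force: [-0.2, 0.0, -1.6]
opening: 0.0265
finger_force: 40.4
```

```bash
python3 - <<'E'
from h import *
st()
c={n:r.camera(n) for n in('scene','top')}
I=[]
for n in c:
    u,v=proj(c[n],[.628,-.209,.07]).round().astype(int); print(n,u-25,v-26)
    I.append(cv2.resize(c[n]['pixels'][v-26:v+26,u-25:u+25],None,fx=8 if n=='scene' else 8,fy=8,interpolation=cv2.INTER_NEAREST))
cv2.imwrite('pics/hs.png',cv2.convertScaleAbs(np.hstack(I),alpha=1.6))
E
```

```text
t 8.5 pos [ 0.6272 -0.2069  0.096 ] yaw 90.9 q6 -0.33 F [-0.2  0.  -1.6] M [-0.02 -0.04 -0.05] open 0.0265 ff 40.4
scene 143 151
top 298 142
```

View pics/hs.png

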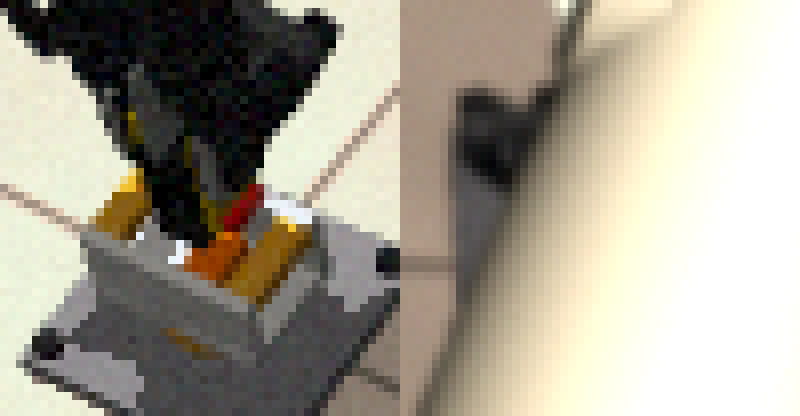

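The scene view shows the carrier's underside just over the mouth, with its bottom corner at about (200,245) and the red +y barb at (240,205). The arm hides the top view again. I'll compare with the prediction.

```bash
python3 - <<'E'
from fit import *
c=C['scene']
def im(p): q=proj(c,p); return ((q+.5-[143,151])*8).round().astype(int)
p=[.6272,-.2069,.0158]; z=.096-.0273
for nm,q in dict(bot_pp=(15,9,0),bot_pm=(15,-9,0),bot_mp=(-15,9,0),barb_lo_p=(11,19,8),barb_lo_m=(-11,19,8),barb_hi_p=(11,19,14),barb_hi_m=(-11,19,14),tabtop_p=(11,15,55)).items():
    w=W(p,np.array(q)/1e3); w[2]+=z; print(nm,im(w))
ps=[.6278,-.209,.0146]
for zz in(53,58,64): print(zz,[im(W(ps,np.array([a,b,zz])/1e3)).tolist() for a,b in((16.5,21),(16.5,-21),(-16.5,-21),(-16.5,21))])
for d in np.eye(3): print('1mm',d,(proj(c,[.628,-.209,.07]+d*.001)-proj(c,[.628,-.209,.07]))*8)
st()
E
```

```text
bot_pp [205 255]
bot_pm [160 233]
bot_mp [258 190]
barb_lo_p [234 244]
barb_lo_m [272 196]
barb_hi_p [231 234]
barb_hi_m [270 185]
tabtop_p [200 153]
53 [[234, 299], [130, 248], [188, 178], [291, 227]]
58 [[231, 290], [127, 239], [186, 169], [289, 218]]
64 [[229, 280], [124, 229], [183, 158], [286, 208]]
1mm [1. 0. 0.] [-1.80804185  2.14791427]
1mm [0. 1. 0.] [2.46256445 1.2327076 ]
1mm [0. 0. 1.] [-0.49672506 -1.77386065]
t 8.6 pos [ 0.6287 -0.2078  0.0994] yaw 90.88 q6 -0.33 F [ 0.2  0.3 -1.7] M [-0.04  0.04  0.01] open 0.0264 ff 40.4
```

Emit:
arm_command(deltas=[{"dx": -0.0004,"dy": 0,"dz": -0.003,"twist": 0,"grip": 0.7},{"dx": -0.0004,"dy": 0,"dz": -0.006,"twist": 0,"grip": 0.7},{"dx": -0.0004,"dy": 0,"dz": -0.009,"twist": 0,"grip": 0.7},{"dx": -0.0004,"dy": 0,"dz": -0.012,"twist": 0,"grip": 0.7},{"dx": -0.0004,"dy": 0,"dz": -0.012,"twist": 0,"grip": 0.7}])

```text
t: 9.22
eef_pos: [0.6279, -0.2087, 0.0859]
tool_rot: [-0.0, -0.007, 1.0, 0.0]
force: [-0.1, 0.1, -1.9]
opening: 0.0261
finger_force: 40.4
```

```bash
python3 - <<'E'
from h import *
st()
c=r.camera('scene')
u,v=proj(c,[.628,-.209,.065]).round().astype(int); print(u-20,v-15)
cv2.imwrite('pics/hs2.png',cv2.convertScaleAbs(cv2.resize(c['pixels'][v-15:v+15,u-20:u+20],None,fx=20,fy=20,interpolation=cv2.INTER_NEAREST),alpha=2))
E
```

```text
t 9.22 pos [ 0.6279 -0.2087  0.0859] yaw 90.82 q6 -0.34 F [-0.1  0.1 -1.9] M [0.02 0.01 0.02] open 0.0261 ff 40.4
148 163
```

View pics/hs2.png

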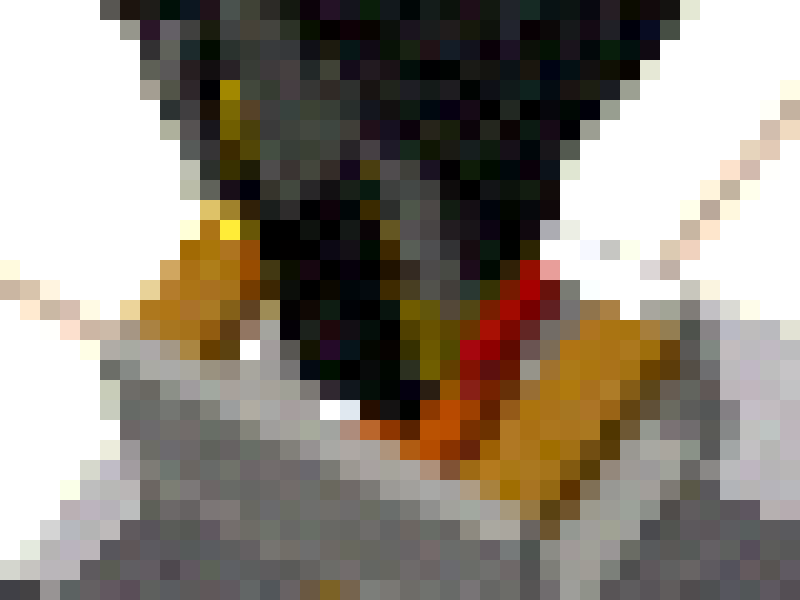

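The red barb at (510,310) lies inside the right brass lip and the block is inside the mouth outline, with no contact force. Continuing slowly.

Emit:
arm_command(deltas=[{"dx": 0,"dy": 0,"dz": -0.0015,"twist": 0,"grip": 0.7},{"dx": 0,"dy": 0,"dz": -0.003,"twist": 0,"grip": 0.7},{"dx": 0,"dy": 0,"dz": -0.0045,"twist": 0,"grip": 0.7},{"dx": 0,"dy": 0,"dz": -0.0045,"twist": 0,"grip": 0.7}])

```text
t: 9.78
eef_pos: [0.628, -0.2086, 0.0816]
tool_rot: [-0.0, -0.007, 1.0, 0.0]
force: [0.1, -0.1, -1.6]
opening: 0.0265
finger_force: 40.4
```

```bash
python3 -c "
from h import *
st()"
```

```text
t 9.78 pos [ 0.628  -0.2086  0.0816] yaw 90.83 q6 -0.34 F [ 0.1 -0.1 -1.6] M [ 0.03 -0.01  0.05] open 0.0265 ff 40.4
```

Emit:
arm_command(deltas=[{"dx": 0,"dy": 0,"dz": -0.001,"twist": 0,"grip": 0.7},{"dx": 0,"dy": 0,"dz": -0.002,"twist": 0,"grip": 0.7},{"dx": 0,"dy": 0,"dz": -0.003,"twist": 0,"grip": 0.7},{"dx": 0,"dy": 0,"dz": -0.003,"twist": 0,"grip": 0.7}])

```text
t: 10.28
eef_pos: [0.6281, -0.2086, 0.0786]
tool_rot: [-0.0, -0.007, 1.0, 0.0]
force: [-0.1, 0.2, -1.0]
opening: 0.026
finger_force: 40.4
```

```bash
python3 -c "
from h import *
st()"
```

```text
t 10.28 pos [ 0.6281 -0.2086  0.0786] yaw 90.83 q6 -0.34 F [-0.1  0.2 -1. ] M [-0.03 -0.04 -0.04] open 0.026 ff 40.4
```

Emit:
arm_command(deltas=[{"dx": 0,"dy": 0,"dz": -0.001,"twist": 0,"grip": 0.7},{"dx": 0,"dy": 0,"dz": -0.002,"twist": 0,"grip": 0.7},{"dx": 0,"dy": 0,"dz": -0.003,"twist": 0,"grip": 0.7},{"dx": 0,"dy": 0,"dz": -0.003,"twist": 0,"grip": 0.7}])

```text
t: 10.78
eef_pos: [0.6282, -0.2087, 0.0759]
tool_rot: [0.0, -0.007, 1.0, -0.0]
force: [-0.5, 0.6, -1.3]
opening: 0.0265
finger_force: 40.4
```

```bash
python3 -c "
from h import *
st()"
```

```text
t 10.78 pos [ 0.6282 -0.2087  0.0759] yaw 90.83 q6 -0.34 F [-0.5  0.6 -1.3] M [ 0.07  0.08 -0.01] open 0.0265 ff 40.4
```

Emit:
arm_command(deltas=[{"dx": 0,"dy": 0,"dz": -0.001,"twist": 0,"grip": 0.7},{"dx": 0,"dy": 0,"dz": -0.002,"twist": 0,"grip": 0.7},{"dx": 0,"dy": 0,"dz": -0.003,"twist": 0,"grip": 0.7},{"dx": 0,"dy": 0,"dz": -0.003,"twist": 0,"grip": 0.7}])

```text
t: 11.28
eef_pos: [0.6281, -0.209, 0.0725]
tool_rot: [-0.0, -0.007, 1.0, -0.0]
force: [-0.1, -3.8, -2.5]
opening: 0.0266
finger_force: 39.9
```

```bash
python3 -c "
from h import *
st()"
```

```text
t 11.28 pos [ 0.6281 -0.209   0.0725] yaw 90.82 q6 -0.34 F [-0.1 -3.8 -2.5] M [-0.79 -0.13 -0.01] open 0.0266 ff 39.9
```

Contact on the +y side; I'll ease 0.8 mm toward -y.

Emit:
arm_command(deltas=[{"dx": 0,"dy": -0.0008,"dz": 0,"twist": 0,"grip": 0.7},{"dx": 0,"dy": -0.0008,"dz": 0,"twist": 0,"grip": 0.7}])

```text
t: 11.52
eef_pos: [0.628, -0.2092, 0.0725]
tool_rot: [-0.0, -0.007, 1.0, 0.0]
force: [-1.1, -0.8, -1.8]
opening: 0.0267
finger_force: 40.4
```

```bash
python3 -c "
from h import *
st()"
```

```text
t 11.53 pos [ 0.628  -0.2092  0.0725] yaw 90.84 q6 -0.34 F [-1.1 -0.8 -1.8] M [-0.07 -0.06  0.01] open 0.0267 ff 40.4
```

Emit:
arm_command(deltas=[{"dx": 0,"dy": -0.001,"dz": 0,"twist": 0,"grip": 0.7},{"dx": 0,"dy": -0.001,"dz": -0.001,"twist": 0,"grip": 0.7},{"dx": 0,"dy": -0.001,"dz": -0.0015,"twist": 0,"grip": 0.7},{"dx": 0,"dy": -0.001,"dz": -0.0015,"twist": 0,"grip": 0.7}])

```text
t: 12.02
eef_pos: [0.6281, -0.2104, 0.0712]
tool_rot: [-0.0, -0.007, 1.0, 0.0]
force: [-0.1, -0.3, -2.2]
opening: 0.0263
finger_force: 40.4
```

```bash
python3 -c "
from h import *
st()"
```

```text
t 12.03 pos [ 0.6281 -0.2104  0.0712] yaw 90.83 q6 -0.34 F [-0.1 -0.3 -2.2] M [ 0.03 -0.02  0.01] open 0.0263 ff 40.4
```

Emit:
arm_command(deltas=[{"dx": 0,"dy": 0,"dz": -0.001,"twist": 0,"grip": 0.7},{"dx": 0,"dy": 0,"dz": -0.002,"twist": 0,"grip": 0.7},{"dx": 0,"dy": 0,"dz": -0.002,"twist": 0,"grip": 0.7}])

```text
t: 12.4
eef_pos: [0.6281, -0.2104, 0.0692]
tool_rot: [-0.0, -0.007, 1.0, 0.0]
force: [-0.4, -0.8, -2.0]
opening: 0.0261
finger_force: 40.4
```

```bash
python3 -c "
from h import *
st()"
```

```text
t 12.4 pos [ 0.6281 -0.2104  0.0692] yaw 90.83 q6 -0.34 F [-0.4 -0.8 -2. ] M [ 0.   -0.02  0.02] open 0.0261 ff 40.4
```

Emit:
arm_command(deltas=[{"dx": 0,"dy": 0,"dz": -0.001,"twist": 0,"grip": 0.7},{"dx": 0,"dy": 0,"dz": -0.002,"twist": 0,"grip": 0.7},{"dx": 0,"dy": 0,"dz": -0.002,"twist": 0,"grip": 0.7}])

```text
t: 12.78
eef_pos: [0.6281, -0.2104, 0.0672]
tool_rot: [-0.0, -0.007, 1.0, 0.0]
force: [-0.8, 0.1, -1.4]
opening: 0.0265
finger_force: 40.4
```

```bash
python3 -c "
from h import *
st()"
```

```text
t 12.78 pos [ 0.6281 -0.2104  0.0672] yaw 90.83 q6 -0.34 F [-0.8  0.1 -1.4] M [-0.   -0.01 -0.01] open 0.0265 ff 40.4
```

Emit:
arm_command(deltas=[{"dx": 0,"dy": 0,"dz": -0.001,"twist": 0,"grip": 0.7},{"dx": 0,"dy": 0,"dz": -0.002,"twist": 0,"grip": 0.7},{"dx": 0,"dy": 0,"dz": -0.002,"twist": 0,"grip": 0.7}])

```text
t: 13.15
eef_pos: [0.6282, -0.2105, 0.0654]
tool_rot: [0.0, -0.007, 1.0, -0.0]
force: [-0.8, 0.4, -0.6]
opening: 0.0268
finger_force: 40.6
```

```bash
python3 -c "
from h import *
st()"
```

```text
t 13.15 pos [ 0.6282 -0.2105  0.0654] yaw 90.83 q6 -0.34 F [-0.8  0.4 -0.6] M [ 0.04  0.04 -0.  ] open 0.0268 ff 40.6
```

Fz has risen about 1 N, so the pad may just be touching. Going on in 1 mm steps.

Emit:
arm_command(deltas=[{"dx": 0,"dy": 0,"dz": -0.001,"twist": 0,"grip": 0.7},{"dx": 0,"dy": 0,"dz": -0.001,"twist": 0,"grip": 0.7}])

```text
t: 13.4
eef_pos: [0.6282, -0.2105, 0.0644]
tool_rot: [0.0, -0.007, 1.0, -0.0]
force: [-0.0, 0.6, 0.4]
opening: 0.0267
finger_force: 40.8
```

Emit:
arm_command(deltas=[{"dx": 0,"dy": 0,"dz": -0.001,"twist": 0,"grip": 0.7},{"dx": 0,"dy": 0,"dz": -0.001,"twist": 0,"grip": 0.7}])

```text
t: 13.65
eef_pos: [0.6282, -0.2105, 0.0634]
tool_rot: [0.0, -0.007, 1.0, -0.0]
force: [-1.1, 0.2, 1.7]
opening: 0.0265
finger_force: 41.0
```

```bash
python3 -c "
from h import *
st()"
```

```text
t 13.65 pos [ 0.6282 -0.2105  0.0634] yaw 90.83 q6 -0.34 F [-1.1  0.2  1.7] M [0.1  0.13 0.01] open 0.0265 ff 41.0
```

Clear 1.2 N/mm slope. First pad contact was at TCP z ≈ 0.0655, so the target is about 0.0606 (contact ≈ 7 N).

Emit:
arm_command(deltas=[{"dx": 0,"dy": 0,"dz": -0.001,"twist": 0,"grip": 0.7},{"dx": 0,"dy": 0,"dz": -0.001,"twist": 0,"grip": 0.7}])

```text
t: 13.9
eef_pos: [0.6282, -0.2105, 0.0624]
tool_rot: [0.0, -0.007, 1.0, -0.0]
force: [-0.9, 1.0, 2.7]
opening: 0.0265
finger_force: 41.3
```

Emit:
arm_command(deltas=[{"dx": 0,"dy": 0,"dz": -0.001,"twist": 0,"grip": 0.7},{"dx": 0,"dy": 0,"dz": -0.001,"twist": 0,"grip": 0.7}])

```text
t: 14.15
eef_pos: [0.6282, -0.2105, 0.0615]
tool_rot: [0.0, -0.007, 1.0, -0.0]
force: [-0.5, -0.4, 5.7]
opening: 0.0266
finger_force: 41.5
```

Emit:
arm_command(deltas=[{"dx": 0,"dy": 0,"dz": -0.0008,"twist": 0,"grip": 0.7},{"dx": 0,"dy": 0,"dz": -0.0008,"twist": 0,"grip": 0.7}])

```text
t: 14.4
eef_pos: [0.6282, -0.2105, 0.0607]
tool_rot: [0.0, -0.007, 1.0, -0.0]
force: [-1.4, 0.6, 5.4]
opening: 0.0263
finger_force: 41.6
```

```bash
python3 -c "
from h import *
st()"
```

```text
t 14.4 pos [ 0.6282 -0.2105  0.0607] yaw 90.83 q6 -0.34 F [-1.4  0.6  5.4] M [0.1  0.22 0.  ] open 0.0263 ff 41.6
```

Contact is about 7 N, so the barbs are past the lips. Releasing, with a slight follow-down for the fingers' swing.

Emit:
arm_command(deltas=[{"dx": 0,"dy": 0,"dz": -0.0004,"twist": 0,"grip": 0.66},{"dx": 0,"dy": 0,"dz": -0.0008,"twist": 0,"grip": 0.6},{"dx": 0,"dy": 0,"dz": -0.0008,"twist": 0,"grip": 0.5},{"dx": 0,"dy": 0,"dz": -0.0008,"twist": 0,"grip": 0.4},{"dx": 0,"dy": 0,"dz": -0.0008,"twist": 0,"grip": 0.4}])

```text
t: 15.02
eef_pos: [0.6279, -0.2104, 0.0592]
tool_rot: [-0.0, -0.007, 1.0, 0.0]
force: [0.3, 0.2, 0.3]
opening: 0.0514
finger_force: 0.0
```

```bash
python3 -c "
from h import *
st()"
```

```text
t 15.03 pos [ 0.6279 -0.2104  0.0592] yaw 90.83 q6 -0.34 F [0.3 0.2 0.3] M [0.03 0.02 0.  ] open 0.0514 ff 0.0
```

Emit:
arm_command(deltas=[{"dx": 0,"dy": 0,"dz": 0.005,"twist": 0,"grip": 0.2},{"dx": 0,"dy": 0,"dz": 0.03,"twist": 0,"grip": 0.1},{"dx": 0,"dy": 0,"dz": 0.08,"twist": 0,"grip": 0},{"dx": 0,"dy": 0,"dz": 0.13,"twist": 0,"grip": 0},{"dx": 0,"dy": 0,"dz": 0.17,"twist": 0,"grip": 0}])

```text
t: 15.65
eef_pos: [0.6282, -0.2105, 0.2325]
tool_rot: [0.001, -0.007, 1.0, -0.0]
force: [1.1, 0.1, 0.1]
opening: 0.0857
finger_force: 0.0
```

Emit:
arm_command(deltas=[{"dx": -0.04,"dy": 0.0,"dz": 0,"twist": 0,"grip": 0},{"dx": -0.09,"dy": 0.0,"dz": 0,"twist": 0,"grip": 0},{"dx": -0.14,"dy": 0.0,"dz": 0,"twist": 0,"grip": 0},{"dx": -0.19,"dy": 0.0,"dz": 0,"twist": 0,"grip": 0},{"dx": -0.22,"dy": 0,"dz": 0,"twist": 0,"grip": 0}])

```text
t: 16.27
eef_pos: [0.4062, -0.2103, 0.2305]
tool_rot: [0.001, -0.007, 1.0, -0.0]
force: [0.5, -1.4, 0.1]
opening: 0.0855
finger_force: 0.0
```

```bash
python3 - <<'E'
from h import *
st()
c={n:r.camera(n) for n in('scene','top')}
I=[]
for n in c:
    u,v=proj(c[n],[.628,-.211,.07]).round().astype(int); print(n,u-22,v-26)
    I.append(cv2.resize(c[n]['pixels'][v-26:v+26,u-22:u+22],None,fx=9,fy=9,interpolation=cv2.INTER_NEAREST))
cv2.imwrite('pics/end.png',cv2.convertScaleAbs(np.hstack(I),alpha=1.5))
E
```

```text
t 16.27 pos [ 0.4062 -0.2103  0.2305] yaw 90.8 q6 -0.49 F [ 0.5 -1.4  0.1] M [-0.   -0.02  0.01] open 0.0855 ff 0.0
scene 145 150
top 302 142
```

View pics/end.png

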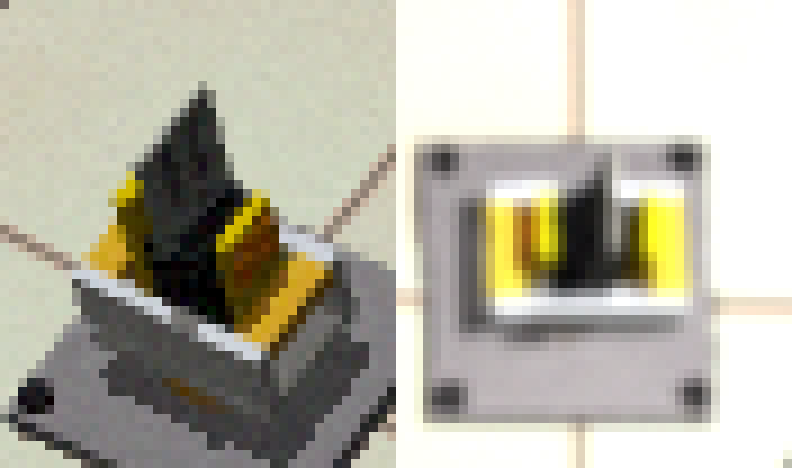

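The carrier stands upright in the nest, no red barb shows above the lips, and the tabs lean close to the brass lips. One numerical check of tab spread and height.

```bash
python3 - <<'E'
from fit import *
c=C['scene']; im=lambda w:((proj(c,w)+.5-[145,150])*9).round().astype(int).tolist()
p=[.628,-.2105,.0146]
for z0 in(.034,.038):
  for o in(20,15):
    print(z0,o,[im(W(p,np.array(q)/1e3)+[0,0,z0]) for q in((11,o,55),(-11,o,55),(11,-o,55),(-11,-o,55))],'reed',[im(W(p,np.array([x,0,90])/1e3)+[0,0,z0]) for x in(17,-17)])
E
```

```text
0.034 20 [[229, 257], [273, 203], [115, 203], [160, 149]] reed [[138, 172], [209, 87]]
0.034 15 [[215, 251], [259, 196], [129, 209], [174, 156]] reed [[138, 172], [209, 87]]
0.038 20 [[227, 249], [271, 195], [113, 194], [158, 141]] reed [[135, 163], [206, 79]]
0.038 15 [[212, 242], [257, 188], [127, 201], [172, 148]] reed [[135, 163], [206, 79]]
```

Tab edges at about (275,203) and (113,200) match the sprung-out spread, and the reed tip at (205,86) matches an origin height of about 34 mm.

```bash
python3 -c "
from plant import r
print(r.job_done())"
```

```text
the job is handed in; nothing more can be done
None
```

I moved the carrier from the clip to the stand, pressed it home with about 7 N, and handed the job in at about 16 s; the final pictures show it upright in the nest with both tabs sprung out, but `job_done()` gave no verdict.

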